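# Make up a shoe kit and a belt kit on the wardrobe shelf

### The job

Make up two kits from the things on the shelf. The shoe kit goes in the square three-pocket tray: the shoe brush in the long pocket, and the flat polish tin and one cedar ring in the two small pockets, either way round; the belt kit goes in the oblong two-pocket tray: the chrome belt hook in one pocket and the other cedar ring in the other. Everything must stand flat on its pocket's floor, the same way up as it is now, and the tall tin and the upturned glass stay where they are.

Things in the scene. Friction and masses are not known exactly. Their poses are not given: they have to be found in the camera images.
- square_tray: Grey plastic tray with three pockets, fixed, 164 mm (x) by 150 mm (y). Floor 4 mm thick; walls and dividers 4 mm thick, tops 12 mm above the shelf. Long pocket 156 x 62 mm along x, centre at (0, +40 mm) in the tray frame; two small pockets 76 x 76 mm with centres at (-40, -33 mm) and (+40, -33 mm). Origin: centre of the underside, z up.
- oblong_tray: Grey plastic kit tray with two equal pockets, fixed to the shelf, 172 mm along its x and 74 mm along its y. Floor 4 mm thick; walls and divider 4 mm thick with their tops 12 mm above the shelf. Pockets 80 mm (x) by 66 mm (y), centres at (-42, 0 mm) and (+42, 0 mm) in the tray's frame. Origin at the centre of the underside, z up.
- brush: Shoe brush: dark wooden back on black bristles (stiff, do not bend), 112 mm along its x, 40 mm along its y, 48 mm tall, bristles down. The wooden back is the top 22 mm, the bristle block below it is 36 mm wide. Origin at the centre of its underside, z up. About 130 g.
- flat_tin: Flat round bare-metal shoe-polish tin, 50 mm across (lid, the top 12 mm; 49 mm below it) and 28 mm tall, standing upright. Origin at the centre of its underside, z up. About 80 g.
- tall_tin: Tall round bare-metal tin of the same 50 mm diameter but 56 mm tall, standing upright. Origin at the centre of its underside, z up. In neither kit: it stays where it stands.
- belt_hook: Chrome steel belt hook lying on its wall plate, hook up. Plate 60 mm (x) by 26 mm (y), 5 mm thick; from its centre a stem 12 mm (x) by 10 mm (y) rises to 46 mm; at the top an arm, 10 mm wide in y, reaches to x = +22 mm with a lip (x 18 to 26 mm) hanging to 31 mm. Pinch it across y on the stem, above the plate. Origin: centre of the underside, z up. About 120 g.
- cedar_a: Reddish-brown wooden moth-repelling cedar ring, 44 mm across and 30 mm tall with a 16 mm hole, lying flat with its hole upright. Origin at the centre of its underside, z up. About 30 g. There are two, exactly alike; either may go in either kit.
- cedar_b: Reddish-brown wooden moth-repelling cedar ring, 44 mm across and 30 mm tall with a 16 mm hole, lying flat with its hole upright. Origin at the centre of its underside, z up. About 30 g. There are two, exactly alike; either may go in either kit.
- tumbler: Clear glass tumbler turned upside down, 66 mm across at the rim (on the shelf), 52 mm at the top, 80 mm tall. Origin at the centre of its underside, z up. It stays where it stands.
Not all that is in view belongs to the job. What is shaped like the cedar_b but yellow is not meant.

How it is judged:
At the end, for the whole second after the job is handed in: Square tray: brush in long pocket, flat tin and a cedar ring in the small ones; oblong tray: hook and other ring, one a pocket. All flat on the 4 mm floors (within 4 mm, tilt under 0.1 rad), released, at rest; tall tin and tumbler upright, within 20 mm of their starts (x of brush in the frame of square_tray between -0.026 and 0.026 m and y of brush in the frame of square_tray between 0.024 and 0.056 m and z of brush in the frame of square_tray between 0.001 and 0.008 m and x of flat_tin in the frame of square_tray between -0.06 and 0.06 m and y of flat_tin in the frame of square_tray between -0.052 and -0.012 m and z of flat_tin in the frame of square_tray between 0.001 and 0.008 m and ((x of cedar_a in the frame of square_tray between -0.06 and 0.06 m and y of cedar_a in the frame of square_tray between -0.052 and -0.012 m and z of cedar_a in the frame of square_tray between 0.001 and 0.008 m and x of belt_hook in the frame of oblong_tray between -0.072 and -0.012 m and y of belt_hook in the frame of oblong_tray between -0.024 and 0.024 m and z of belt_hook in the frame of oblong_tray between 0.001 and 0.008 m and x of cedar_b in the frame of oblong_tray between 0.012 and 0.072 m and y of cedar_b in the frame of oblong_tray between -0.024 and 0.024 m and z of cedar_b in the frame of oblong_tray between 0.001 and 0.008 m) or (x of cedar_a in the frame of square_tray between -0.06 and 0.06 m and y of cedar_a in the frame of square_tray between -0.052 and -0.012 m and z of cedar_a in the frame of square_tray between 0.001 and 0.008 m and x of belt_hook in the frame of oblong_tray between 0.012 and 0.072 m and y of belt_hook in the frame of oblong_tray between -0.024 and 0.024 m and z of belt_hook in the frame of oblong_tray between 0.001 and 0.008 m and x of cedar_b in the frame of oblong_tray between -0.072 and -0.012 m and y of cedar_b in the frame of oblong_tray between -0.024 and 0.024 m and z of cedar_b in the frame of oblong_tray between 0.001 and 0.008 m) or (x of cedar_b in the frame of square_tray between -0.06 and 0.06 m and y of cedar_b in the frame of square_tray between -0.052 and -0.012 m and z of cedar_b in the frame of square_tray between 0.001 and 0.008 m and x of belt_hook in the frame of oblong_tray between -0.072 and -0.012 m and y of belt_hook in the frame of oblong_tray between -0.024 and 0.024 m and z of belt_hook in the frame of oblong_tray between 0.001 and 0.008 m and x of cedar_a in the frame of oblong_tray between 0.012 and 0.072 m and y of cedar_a in the frame of oblong_tray between -0.024 and 0.024 m and z of cedar_a in the frame of oblong_tray between 0.001 and 0.008 m) or (x of cedar_b in the frame of square_tray between -0.06 and 0.06 m and y of cedar_b in the frame of square_tray between -0.052 and -0.012 m and z of cedar_b in the frame of square_tray between 0.001 and 0.008 m and x of belt_hook in the frame of oblong_tray between 0.012 and 0.072 m and y of belt_hook in the frame of oblong_tray between -0.024 and 0.024 m and z of belt_hook in the frame of oblong_tray between 0.001 and 0.008 m and x of cedar_a in the frame of oblong_tray between -0.072 and -0.012 m and y of cedar_a in the frame of oblong_tray between -0.024 and 0.024 m and z of cedar_a in the frame of oblong_tray between 0.001 and 0.008 m)) and angle between each of brush, flat_tin, belt_hook, cedar_a, cedar_b, tall_tin, tumbler's own z axis and vertical below 0.1 rad and linear speed of each of brush, flat_tin, belt_hook, cedar_a, cedar_b, tall_tin, tumbler below 0.02 m/s and distance of each of tall_tin, tumbler from where it was at the start of the episode below 0.02 m); the robot touches nothing.
It fails at once if the tall tin was pushed more than 20 mm or tipped (distance of tall_tin from where it was at the start of the episode above 0.02 m or angle between tall_tin's own z axis and vertical above 0.3 rad).
It fails at once if the tumbler was pushed more than 20 mm or tipped (distance of tumbler from where it was at the start of the episode above 0.02 m or angle between tumbler's own z axis and vertical above 0.3 rad).
It also fails if it takes over 112 s, if anything falls off the work surface, if the arm or the gripper's body presses on something with over 40 N, if the wrist force passes 120 N, or if a joint passes its speed limit or range.

### The arm

A 7-joint arm with a two-finger parallel gripper is mounted at the origin on the work surface. World frame = base frame: x ahead of the robot, y to its left, z up, the work surface at z = 0. Lengths are in m, angles in rad, forces in N, time in s.
With the tool pointing down it reaches from about 0.4 to 0.9 m from the base axis. Payload 5.5 kg.
Tool frame: the origin (TCP) lies midway between the tips of the shut fingers; the grasp point (between the pads) lies 19 mm behind it (manip.grip_depth is the distance from the TCP to the grasp point, in m); z points along the fingers, y is the line along which they close (so a half turn about z gives the same grasp; the last joint's range is limited). The gripper opens to 92 mm and grips with 3 to 60 N. Pads are 19 mm wide; open, the fingers measure 130 mm over their backs; the gripper's body (75 mm by 190 mm) begins 47 mm behind the grasp point.
Start: joints at [-0.958, 0.501, -0.427, 1.55, 0.221, 1.138, -0.21], TCP at [0.223, 0.611, 0.198] pointing down, gripper open.
Joint ranges: [-2.88, 2.88], [-0.31, 2.03], [-1.54, 1.56], [0.2, 2.42], [-1.41, 4.55], [0.19, 2.02], [-2.57, 2.57]. Speed limits (rad/s): [2.57, 2.57, 3.14, 3.14, 3.14, 3.14, 3.14].

### API

Orientations are given as a unit quaternion [x, y, z, w].
In Python, from bench import manip, effector, viewer gives the robot as it stands. Calls block until the motion is done:
- manip.move_pose(position, orientation): joint-space move of the TCP to a pose.
- manip.servo_line(position, ori=None, vel=0.15): straight line of the TCP; ori=None keeps the orientation; vel is the mean speed in m/s.
- manip.movej(angles): joint-space move.
- effector.open_jaws() and effector.close(f_grip=None): open the fingers fully, or close them until they stop; f_grip is the grip in N (None keeps the last).
- manip.sleep(seconds).
- manip.solve_ik(position, orientation): joint angles nearest the present ones, or None.
- viewer.get_image(name): name is "scene" or "top" or "wrist"; returns the picture (480x640x3 uint8, red, green, blue); there is no depth.
- viewer.get_calibration(name): a dict with "vfov" (degrees; the focal length in pixels is half the picture's height over the tangent of half this angle, whatever the lens; pixels are square), "cx", "cy" (the principal point, pixels), "eye" and "attitude" of the camera in the world. Camera axes: x right, y down, z forward; pixel columns grow to the right and rows downward; lengths in m; the calibration is good to about 2 mm. A picture is of the moment at which its call begins: read the wrist's pose just before it. get_calibration takes no time and is no camera call; for the wrist camera it gives the pose at the moment of the call.
A pose or a line that the arm cannot do raises manip.PlanningError and nothing moves.
- manip.hand_in(): hands the job in; it is judged then, once.
Readings, each from a call of its own:
- manip.current_clock(): time.
- manip.current_q(): joint angles.
- manip.current_joint_velocities(): joint speeds.
- manip.current_tau(): joint torques, N m.
- manip.current_tool_pos(): TCP position.
- manip.current_tcp_rot(): TCP orientation.
- manip.current_force(): force on the tool from outside, world axes, zero at the start.
- manip.current_wrist_torque(): the same for the moment, N m.
- manip.current_finger_gap(): finger opening in m.
- manip.current_gripper_force(): force on a finger pad.
Only numpy, scipy, OpenCV 4.12 (cv2) and the standard library are available. Lean on these libraries where they do the work, as an engineer would, in place of code of your own. Each camera call takes 0.05 s, during which the arm holds its last target. There are 200 camera calls.

## Working session

There is one attempt and no reset: what is moved stays moved. The work goes in short steps, each a Python script; the robot and the scene stay as the last script left them, time stands still between calls to the robot, and variables do not carry over. Pictures are saved under pics/ and viewed, at most 14 in all, crops included, and the job is handed in when it is done.

```bash
mkdir -p pics; ls
python3 - <<'E'
from bench import manip, effector, viewer
import cv2
for n in ("top","scene"):
    im=viewer.get_image(n); cv2.imwrite(f"pics/{n}0.png",im[:,:,::-1]); print(n,viewer.get_calibration(n))
print(viewer.get_calibration("wrist"),manip.current_tcp_rot(),manip.current_clock())
E
```

```text
pics
top {'vfov': 42.52983110373306, 'cx': 328.7660353561297, 'cy': 244.09653671068727, 'eye': array([0.31368049, 0.01990254, 1.22342347]), 'attitude': array([-0.67018797,  0.73375073, -0.08079806,  0.07700407])}
scene {'vfov': 49.649268455950256, 'cx': 317.98450116746113, 'cy': 240.24515398744197, 'eye': array([ 1.07809938, -0.67497851,  0.79068747]), 'attitude': array([ 0.87166367,  0.27595037, -0.13212771, -0.38287872])}
{'vfov': 66.83871127634114, 'cx': 322.75082127802517, 'cy': 237.79143084299244, 'eye': array([0.14543531, 0.63879885, 0.38322296]), 'attitude': array([0.80972689, 0.56707464, 0.08560432, 0.12426028])} [ 1.73998169e-01  9.84745609e-01 -8.31259501e-04 -1.78019481e-04] 0.1
```

View pics/top0.png

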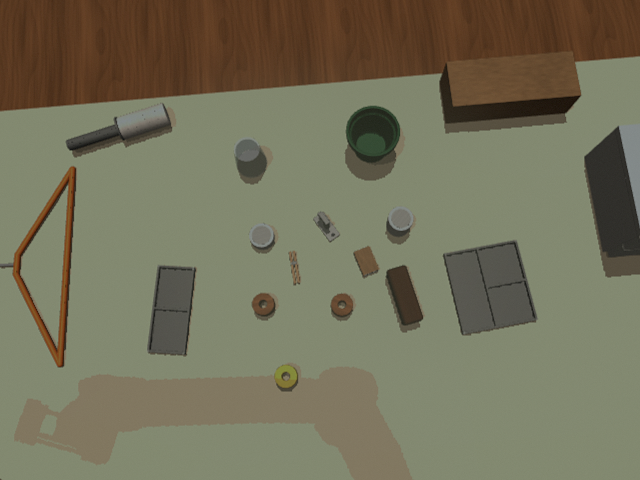

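View pics/scene0.png

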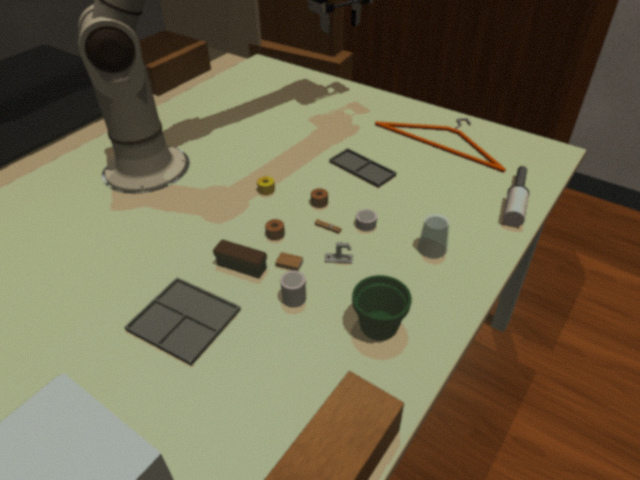

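Top view: flat tin about (262,236), tall tin (400,220), tumbler (248,153), hook (326,226), brush (404,295). The cedar rings are at (263,304) and (342,305); the yellow ring at (286,376) is a decoy. The oblong tray is at (172,310) and the square tray at (490,287). Brown block (366,261) and striped stick (294,267) are clutter. In the scene view, the tin at (293,288) is the tall one and the one at (366,219) is flat, which agrees.

Lookalikes:
- **Tins:** (262,236) is flat and wanted; (400,220) is tall.
- **Rings:** (263,304) and (342,305) are brown and wanted; (286,376) is yellow.
- **Brush:** (404,295) is wanted; the block at (366,261) is not.

Run:
```python
import cv2
im=cv2.imread("pics/top0.png")
def crop(n,x,y,w,h,s):
    c=cv2.resize(im[y:y+h,x:x+w],None,fx=s,fy=s,interpolation=cv2.INTER_CUBIC)
    c=cv2.convertScaleAbs(c,alpha=1.6)
    for i in range(0,w,20): cv2.putText(c,str(x+i),(i*s,10),0,.35,(0,0,255),1); cv2.line(c,(i*s,12),(i*s,h*s),(0,0,255) if 0 else (120,160,120),1)
    for j in range(0,h,20): cv2.putText(c,str(y+j),(0,j*s+4),0,.35,(0,0,255),1); cv2.line(c,(22,j*s),(w*s,j*s),(120,160,120),1)
    cv2.imwrite(f"pics/{n}.png",c)
crop("c1",145,215,200,145,4)
crop("c2",340,200,200,140,4)
```

```text
(no output)
```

View pics/c1.png

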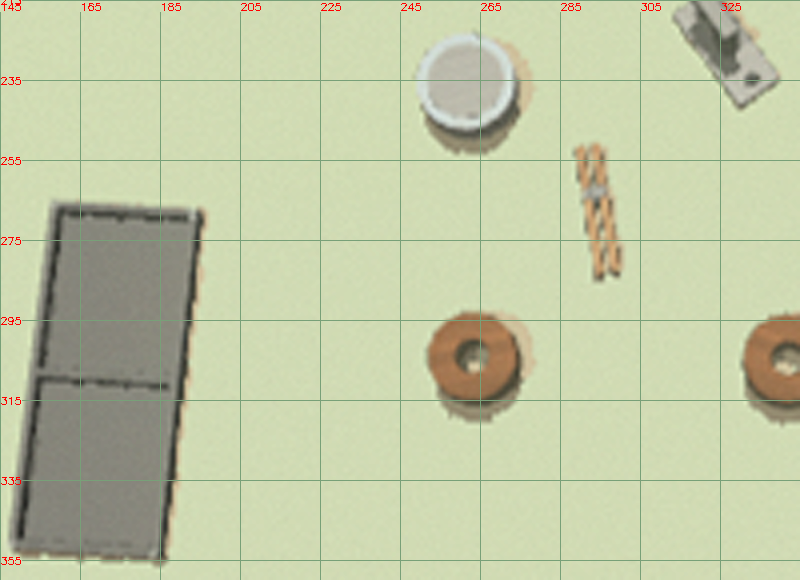

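View pics/c2.png

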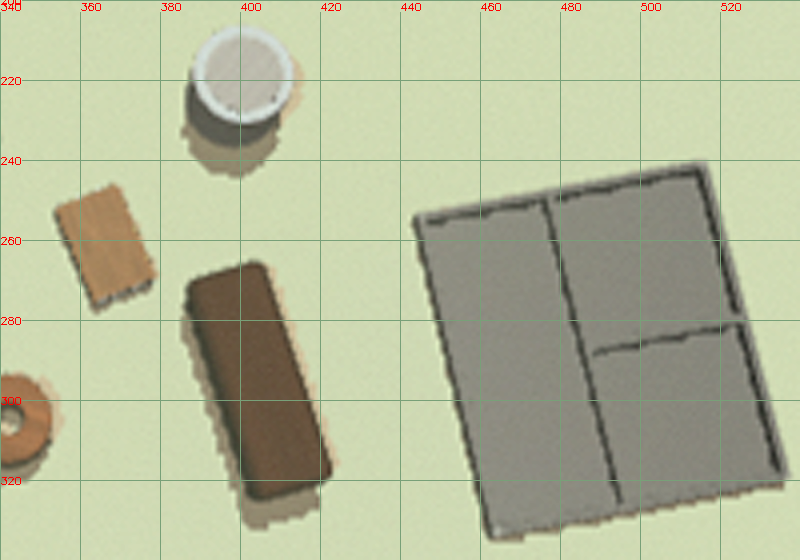

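Crops: flat tin lid (261.5,235.2), ring A (263.5,304.5), ring B (342.3,304.5), brush top centre (404.7,294.7). The tray corners read cleanly. The picked tin shows a short side, and the one at (400.7,218.7) shows a tall one, so the choice holds.

```bash
cat > h.py <<'E'
import numpy as np, cv2
from scipy.spatial.transform import Rotation as R
def px2w(c,uv,z):
    f=240/np.tan(np.radians(c["vfov"]/2)); uv=np.atleast_2d(uv).astype(float)
    d=np.c_[(uv[:,0]-c["cx"])/f,(uv[:,1]-c["cy"])/f,np.ones(len(uv))]
    d=R.from_quat(c["attitude"]).apply(d); e=np.array(c["eye"])
    return e+d*((z-e[2])/d[:,2])[:,None]
def down(yaw): # tool down, closing line (tool y) at angle yaw in world
    y=np.array([np.cos(yaw),np.sin(yaw),0]); z=np.array([0,0,-1.])
    return R.from_matrix(np.c_[np.cross(y,z),y,z]).as_quat()
E
python3 - <<'E'
from h import *
from bench import viewer
np.set_printoptions(precision=4,suppress=True)
c=viewer.get_calibration("top")
P=lambda uv,z:px2w(c,uv,z)[:,:2]
for n,uv,z in [("flat",[[261.5,235.2]],.028),("ringA",[[263.5,304.5]],.03),("ringB",[[342.3,304.5]],.03),("tall",[[400.75,218.75]],.056),("block",[[353.2,252.2],[368.7,246],[379,268.5],[363.7,274]],.015)]:
    print(n,P(uv,z).tolist())
for n,uv,z in [("obl",[[158,265],[196,267],[186,355.3],[147.5,353]],.012),("sq",[[443.5,253.75],[516.5,240],[537.2,320.2],[462.2,335]],.012),("brush",[[387,270.7],[405.5,265.2],[423.2,318],[403,324.7]],.048)]:
    q=P(uv,z); m=q.mean(0); print(n,m,"sides",np.linalg.norm(np.roll(q,-1,0)-q,axis=1))
    for a,b in ((0,3),(1,2),(0,1),(3,2)): print("  dir",np.degrees(np.arctan2(*(q[b]-q[a])[::-1])))
im=cv2.imread("pics/top0.png")[125:265,225:345]
g=cv2.resize(im,None,fx=5,fy=5,interpolation=cv2.INTER_CUBIC)[:600]
g=cv2.convertScaleAbs(g,alpha=1.6)
for i in range(0,120,20): cv2.putText(g,str(225+i),(i*5,10),0,.4,(0,0,255),1);cv2.line(g,(i*5,12),(i*5,600),(120,160,120),1)
for i in range(0,120,20): cv2.putText(g,str(125+i),(0,i*5+4),0,.4,(0,0,255),1);cv2.line(g,(22,i*5),(600,i*5),(120,160,120),1)
cv2.imwrite("pics/c3.png",g)
E
```

```text
flat [[0.6153281437765409, 0.13312180194434062]]
ringA [[0.4762243917896471, 0.13816569906038884]]
ringB [[0.46238417245969354, -0.014253858214878661]]
tall [[0.6165271651129868, -0.14346654193769348]]
block [[0.5669120113414114, -0.046378964508196396], [0.5767511204280075, -0.07861707393074054], [0.5292257918981706, -0.09425189948208303], [0.520937222202116, -0.0627873309943522]]
obl [0.4854 0.3203] sides [0.0765 0.1743 0.0751 0.174 ]
  dir 171.6458869051462
  dir 171.20183182130688
  dir -98.25778677520887
  dir -98.52078758637917
sq [ 0.4736 -0.3091] sides [0.1508 0.1639 0.1507 0.1644]
  dir -174.7417004048209
  dir -174.75765673598465
  dir -84.38852547906329
  dir -84.18549585055449
brush [ 0.4687 -0.1346] sides [0.0377 0.1067 0.0407 0.1078]
  dir -170.01126871201944
  dir -168.37269314580664
  dir -78.49161577145021
  dir -77.03693941904395
```

View pics/c3.png

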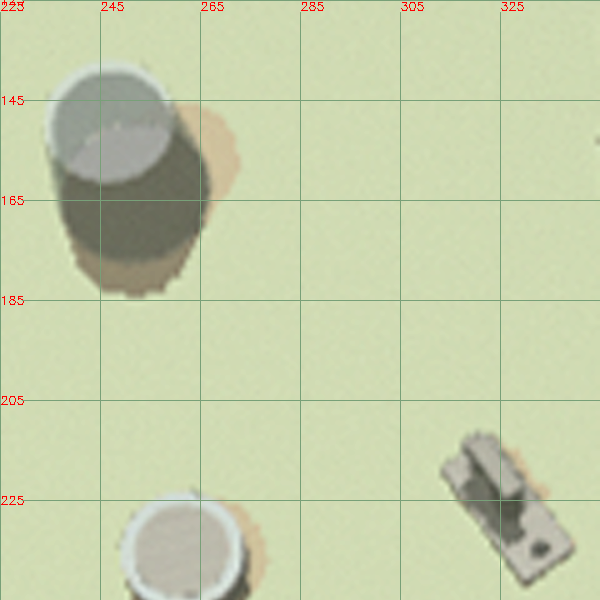

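The c3 crop shows the hook plate corners at (313,218.6), (340,234.4) and (330.4,242), with the tumbler top centred near (247,149.5). Next I compute the hook and tumbler poses and check that every pose can be reached.

```bash
cat > plan.py <<'E'
from h import *
rad=np.radians
def loc(c,yaw,x,y): return np.array(c)+R.from_euler('z',yaw,degrees=True).as_matrix()[:2,:2]@[x,y]
SQ,SY=(.4736,-.3091),5.45
OB,OY=(.4854,.3203),-8.5
E
python3 - <<'E'
from plan import *
from bench import viewer,manip
np.set_printoptions(precision=4,suppress=True)
c=viewer.get_calibration("top")
P=lambda uv,z:px2w(c,uv,z)[:,:2]
q=P([[313,218.6],[330.4,242],[340,234.4]],.005); m=(q[0]+q[2])/2
print("hook",m,np.linalg.norm(np.diff(q,axis=0),axis=1),[np.degrees(np.arctan2(*d[::-1])) for d in np.diff(q,axis=0)])
print("arm ends z.046",P([[225+478/5,125+441/5],[225+514/5,125+508/5]],.046))
print("tumbler",P([[247.2,149.6]],.08))
for n,p,y in [("flat",(.6153,.1331),90),("ringA",(.4762,.1382),0),("ringB",(.4624,-.0143),0),("brush",(.4687,-.1346),101.5),("hook",m,55),
  ("sq+",loc(SQ,SY,46,-33),SY+90),("sq-",loc(SQ,SY,-46,-33),SY+90),("sqL",loc(SQ,SY,0,40),SY+90),("ob+",loc(OB,OY,42,0),OY+90),("ob-",loc(OB,OY,-42,0),OY+90)]:
    for k in (0,180):
        s=manip.solve_ik([*p,.01],down(rad(y+k))); s2=manip.solve_ik([*p,.15],down(rad(y+k)))
        print(n,np.round(p,4),y+k,None if s is None else s.round(2),s2 is not None)
E
```

```text
hook [0.6273 0.0021] [0.0607 0.0251] [np.float64(-149.27411459194093), np.float64(-56.110778819799116)]
arm ends z.046 [[0.6449 0.0118]
 [0.6163 0.0001]]
tumbler [[0.7781 0.1449]]
flat [0.6153 0.1331] 90 [-0.04  0.68 -0.3   1.73  0.26  0.78  1.11] True
flat [0.6153 0.1331] 270 [-0.42  0.67  0.22  1.74 -0.2   0.75 -1.67] True
ringA [0.4762 0.1382] 0 [-0.31  0.48 -0.03  2.07  0.03  0.59 -0.36] True
ringA [0.4762 0.1382] 180 [ 0.16  0.56 -0.6   2.06  0.51  0.67  2.36] True
ringB [ 0.4624 -0.0143] 0 [-0.08  0.44  0.07  2.15 -0.05  0.55  0.02] True
ringB [ 0.4624 -0.0143] 180 [-0.99  1.04  1.35  2.18 -1.22  1.11 -2.1 ] True
brush [ 0.4687 -0.1346] 101.5 [ 0.28  0.47 -0.07  2.09  0.06  0.58  1.94] True
brush [ 0.4687 -0.1346] 281.5 [-0.21  0.53  0.53  2.11 -0.46  0.62 -0.73] True
hook [0.6273 0.0021] 55 [ 0.03  0.66 -0.1   1.74  0.09  0.75  0.84] True
hook [0.6273 0.0021] 235 [-0.66  0.87  0.9   1.76 -0.84  0.94 -1.58] True
sq+ [ 49.3999 -28.791 ] 95.45 None False
sq+ [ 49.3999 -28.791 ] 275.45 None False
sq- [-42.1842 -37.5289] 95.45 None False
sq- [-42.1842 -37.5289] 275.45 None False
sqL [-3.3255 39.5101] 95.45 None False
sqL [-3.3255 39.5101] 275.45 None False
ob+ [42.0241 -5.8877] 81.5 None False
ob+ [42.0241 -5.8877] 261.5 None False
ob- [-41.0533   6.5283] 81.5 None False
ob- [-41.0533   6.5283] 261.5 None False
```

```bash
sed -i 's/@\[x,y\]/@[x\/1000,y\/1000]/' plan.py
cat >> plan.py <<'E'
from bench import manip, effector, viewer
def over(p,yaw,z=.13):
    q0=np.array(manip.current_q()); best=None
    for k in (0,180):
        o=down(rad(yaw+k)); s=manip.solve_ik([*p,z],o); s2=manip.solve_ik([*p,.012],o)
        if s is None or s2 is None: continue
        cost=np.abs(np.array(s)-q0).max()+.3*np.abs(np.array(s)).max()
        if best is None or cost<best[0]: best=(cost,o)
    manip.move_pose([*p,z],best[1])
def pick(p,yaw,z,f):
    over(p,yaw); manip.servo_line([*p,z]); effector.close(f); g=manip.current_finger_gap()
    manip.servo_line([*p,.13],vel=.12); manip.sleep(.1)
    print("gap",round(g,4),round(manip.current_finger_gap(),4),"t",round(manip.current_clock(),1))
def place(p,yaw,z):
    over(p,yaw); manip.servo_line([*p,.04],vel=.2); manip.servo_line([*p,z],vel=.05)
    print("F",np.round(manip.current_force(),1)); effector.open_jaws()
    manip.servo_line([*p,.13],vel=.2); print("t",round(manip.current_clock(),1))
E
python3 - <<'E'
from plan import *
for n,p,y in [("sq+",loc(SQ,SY,46,-33),SY+90),("sq-",loc(SQ,SY,-46,-33),SY+90),("sqL",loc(SQ,SY,0,40),SY+90),("ob+",loc(OB,OY,42,0),OY+90),("ob-",loc(OB,OY,-42,0),OY+90)]:
    print(n,p,[manip.solve_ik([*p,z],down(rad(y+k))) is not None for k in (0,180) for z in (.015,.13)])
pick((.4762,.1382),0,.010,15)
if manip.current_finger_gap()>.03: place(loc(OB,OY,-42,0),OY+90,.015)
cv2.imwrite("pics/t1.png",viewer.get_image("top")[:,:,::-1])
E
```

```text
sq+ [ 0.5225263  -0.33758188] [True, True, True, True]
sq- [ 0.43094219 -0.34631977] [True, True, True, True]
sqL [ 0.46980092 -0.26928082] [True, True, True, True]
ob+ [0.52693867 0.314092  ] [True, True, True, True]
ob- [0.44386133 0.326508  ] [True, True, True, True]
gap 0.0007 0.0003 t 5.7
```

View pics/t1.png

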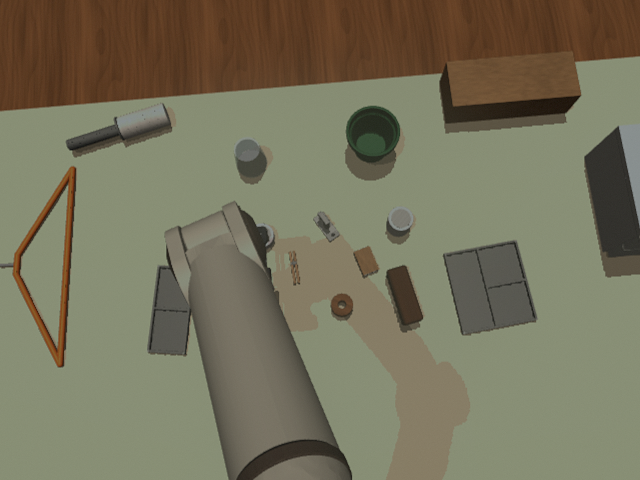

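The fingers closed on nothing. I'll check the true tool pose and the wrist view.

Run:
```python
from plan import *
print(manip.current_tool_pos(),R.from_quat(manip.current_tcp_rot()).as_matrix().round(3),np.round(manip.current_q(),2),manip.current_finger_gap())
c=viewer.get_calibration("wrist");print(c)
cv2.imwrite("pics/w1.png",viewer.get_image("wrist")[:,:,::-1]);cv2.imwrite("pics/s1.png",viewer.get_image("scene")[:,:,::-1])
```

```text
[0.47557355 0.13800013 0.12915706] [[ 0.     1.    -0.002]
 [ 1.    -0.    -0.001]
 [-0.001 -0.002 -1.   ]] [-0.32  0.28 -0.02  2.01  0.01  0.85 -0.34] 0.000667245589510085
{'vfov': 66.83871127634114, 'cx': 322.75082127802517, 'cy': 237.79143084299244, 'eye': array([0.47489102, 0.21997855, 0.31536379]), 'attitude': array([ 9.88436603e-01,  4.37099466e-04, -1.11919953e-03,  1.51629941e-01])}
```

View pics/w1.png

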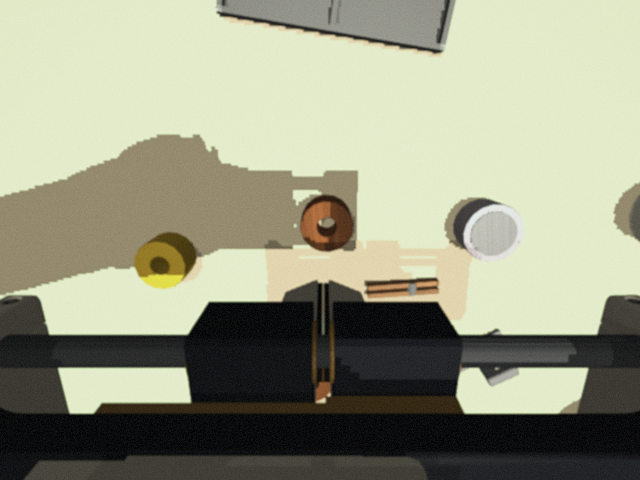

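View pics/s1.png

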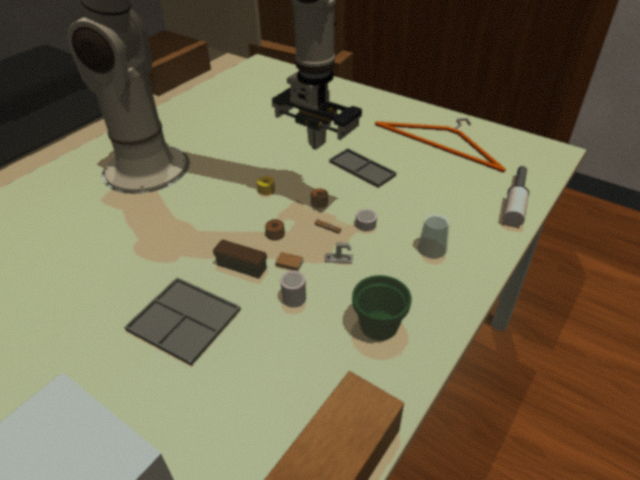

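Run:
```python
from plan import *
c=viewer.get_calibration("wrist")
for n,uv,z in [("ring",[326,222],.03),("tin",[492,229],.028),("yellow",[165,258],.03)]: print(n,px2w(c,uv,z)[0])
t=viewer.get_calibration("top")
f=240/np.tan(np.radians(c["vfov"]/2))
v=R.from_quat(c["attitude"]).inv().apply(np.array(manip.current_tool_pos())-c["eye"]); print("tcp px",v[:2]/v[2]*f+[c["cx"],c["cy"]])
print("yellow top",px2w(t,[286,376],.03)[0])
print([ (k,R.from_quat(x["attitude"]).apply([0,0,1]).round(3)) for k,x in (("top",t),("wr",c))])
```

```text
ring [0.47716417 0.14377825 0.03      ]
tin [0.61361422 0.13743566 0.028     ]
yellow [0.34228525 0.11243027 0.03      ]
tcp px [324.65187    278.06575305]
yellow top [0.33683476 0.104745   0.03      ]
[('top', array([ 0.221, -0.015, -0.975])), ('wr', array([-0.002, -0.3  , -0.954]))]
```

Run:
```python
from plan import *
s=viewer.get_calibration("scene")
im=cv2.imread("pics/scene0.png"); im1=cv2.imread("pics/s1.png")
g=np.hstack([cv2.resize(i[140:240,255:400],None,fx=2.75,fy=4,interpolation=cv2.INTER_CUBIC) for i in (im,im1)])
cv2.imwrite("pics/c4.png",cv2.convertScaleAbs(g,alpha=1.6))
for n,uv,z in [("ringA",[319,193],.03),("ringB",[275,224],.03),("flat",[366,214],.028),("tall",[293,280],.056),("yellow",[266,181],.03)]: print(n,px2w(s,uv,z)[0])
effector.open_jaws()
p=[.4762,.1382]
for z in (.05,.012):
    manip.servo_line([*p,z]); print(manip.current_tool_pos(),manip.current_finger_gap(),np.round(manip.current_force(),1),viewer.get_calibration("wrist"))
    cv2.imwrite(f"pics/w_{z}.png",viewer.get_image("wrist")[:,:,::-1])
```

```text
ringA [0.48081067 0.13816969 0.03      ]
ringB [ 0.46580932 -0.01238164  0.03      ]
flat [0.61577626 0.13601924 0.028     ]
tall [ 0.62208403 -0.14592052  0.056     ]
yellow [0.34205366 0.10403611 0.03      ]
[0.47661767 0.13831758 0.05036658] 0.09173786134419624 [ 0.2 -0.5 -0.3] {'vfov': 66.83871127634114, 'cx': 322.75082127802517, 'cy': 237.79143084299244, 'eye': array([0.4755622 , 0.22019365, 0.23660735]), 'attitude': array([ 9.88489213e-01,  2.61692791e-04, -1.34539795e-04,  1.51291072e-01])}
[0.47618483 0.13819773 0.01234788] 0.09168433081265988 [-0.5  0.6  1.2] {'vfov': 66.83871127634114, 'cx': 322.75082127802517, 'cy': 237.79143084299244, 'eye': array([0.47528086, 0.22009542, 0.19857346]), 'attitude': array([ 9.88470047e-01,  3.19457626e-04, -4.80620333e-04,  1.51415433e-01])}
```

View pics/w_0.012.png

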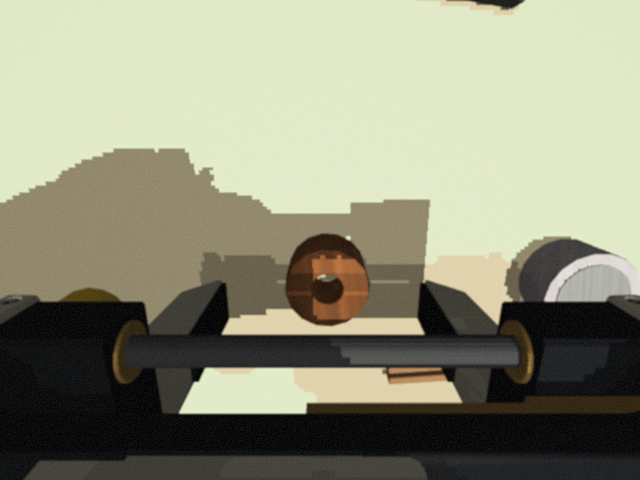

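The ring sits between the fingers in the wrist view at (328,289). I'll close again and watch the gap.

Run:
```python
from plan import *
c=viewer.get_calibration("wrist"); print(px2w(c,[328,290],.03)[0])
effector.close(20)
print(manip.current_finger_gap(),manip.current_gripper_force(),manip.current_tool_pos(),manip.current_clock())
cv2.imwrite("pics/w3.png",viewer.get_image("wrist")[:,:,::-1])
```

```text
[0.47842211 0.13934096 0.03      ]
0.00046414511657256856 0.0 [0.47623098 0.13821447 0.01201623] 9.925
```

View pics/w3.png

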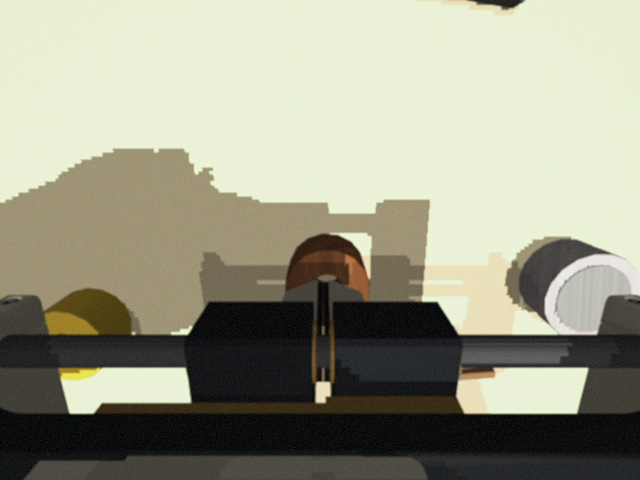

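Run:
```python
from plan import *
print(manip.grip_depth)
c=viewer.get_calibration("wrist"); T=np.array(manip.current_tool_pos())
f=240/np.tan(np.radians(c["vfov"]/2))
for h in (0,.01,.02,.03):
  for dy in (0,.0095):
    v=R.from_quat(c["attitude"]).inv().apply(T+[0,dy,h]-c["eye"]); print(h,dy,v[:2]/v[2]*f+[c["cx"],c["cy"]])
im=cv2.imread("pics/w3.png")[220:340,250:400]
cv2.imwrite("pics/c5.png",cv2.convertScaleAbs(cv2.resize(im,None,fx=5,fy=5,interpolation=cv2.INTER_CUBIC),alpha=2.2))
```

```text
0.0188
0 0 [324.65921367 278.08770872]
0 0.0095 [324.6950576  262.12633859]
0.01 0 [324.73972266 285.73169644]
0.01 0.0095 [324.77857378 269.08253112]
0.02 0 [324.82862087 294.1722056 ]
0.02 0.0095 [324.87092975 276.77500396]
0.03 0 [324.92729164 303.54057838]
0.03 0.0095 [324.97360742 285.32718709]
```

View pics/c5.png

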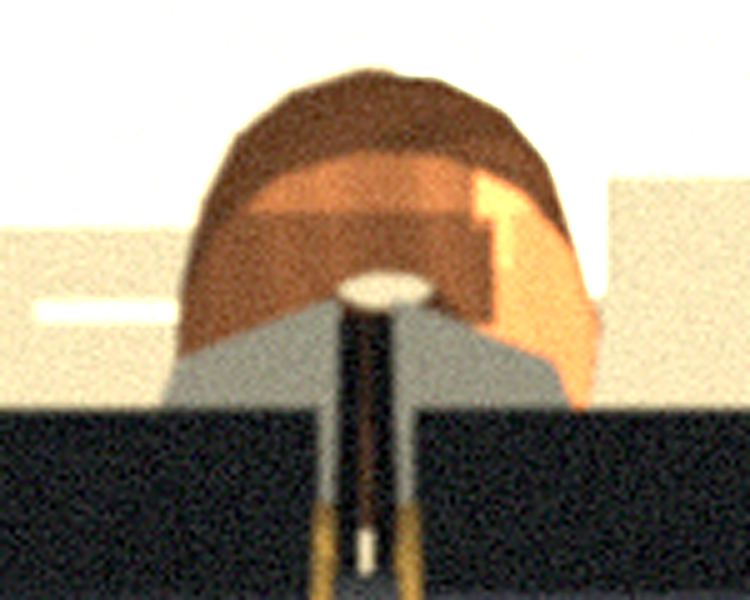

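The fingertip edge is at row 280, where 262 is predicted for the reported TCP. So the tips really sit about 24 mm higher than reported, above the ring. I'll find the surface by touch with the fingers open around the ring.

Run:
```python
from plan import *
effector.open_jaws()
f0=np.array(manip.current_force()); z=.004
while z>-.034:
    manip.servo_line([.477,.1385,z],vel=.06); F=np.array(manip.current_force())-f0
    print(round(z,4),round(manip.current_tool_pos()[2],4),F.round(1))
    if abs(F[2])>4: break
    z-=.004 if z>-.012 else .002
print(manip.current_clock())
```

```text
0.004 0.0034 [-0.4 -0.3 -0.2]
0.0 -0.0003 [ 0.5 -0.7  0.3]
-0.004 -0.0042 [ 0.4 -0.2 -0.5]
-0.008 -0.0083 [ 0.3 -0.5 -0.3]
-0.012 -0.0123 [-1.1 -0.   0.6]
-0.014 -0.0141 [ 0.1 -0.5  0.4]
-0.016 -0.0161 [ 1.  -0.4 -0.2]
-0.018 -0.0181 [ 1.2 -0.3 -0. ]
-0.02 -0.0202 [ 0.7 -0.   0.4]
-0.022 -0.0221 [-0.1 -0.2  1.1]
-0.024 -0.0241 [0.6 0.2 0.4]
-0.026 -0.0261 [-0.7 -0.5  0.5]
-0.028 -0.0281 [-0.2 -0.6 -0. ]
-0.03 -0.0286 [-4.9 -1.6 17.3]
14.9667
```

Contact at reported z = -0.0285 means the tips are 28.5 mm short of the reported TCP. I'll put that offset into the helper and grasp.

```bash
sed -i 's/^def over/D=-.0285\ndef over/; s/,z\],o)/,z+D],o)/; s/,\.012\],o)/,.012+D],o)/; s/\[\*p,z\],best/[*p,z+D],best/; s/servo_line(\[\*p,\([.z0-9]*\)\]/servo_line([*p,\1+D]/' plan.py; sed -i 's/manip.servo_line(\[\*p,z\],vel/manip.servo_line([*p,z+D],vel/' plan.py; grep -n "D\]" plan.py
python3 - <<'E'
from plan import *
p=(.477,.139)
manip.servo_line([*p,.010+D]); effector.close(15); print(manip.current_finger_gap(),manip.current_gripper_force())
manip.servo_line([*p,.13+D],vel=.15); manip.sleep(.1); print(manip.current_finger_gap(),manip.current_clock())
cv2.imwrite("pics/w4.png",viewer.get_image("wrist")[:,:,::-1])
E
```

```text
11:        o=down(rad(yaw+k)); s=manip.solve_ik([*p,z+D],o); s2=manip.solve_ik([*p,.012+D],o)
15:    manip.move_pose([*p,z+D],best[1])
17:    over(p,yaw); manip.servo_line([*p,z+D]); effector.close(f); g=manip.current_finger_gap()
18:    manip.servo_line([*p,.13+D],vel=.12); manip.sleep(.1)
21:    over(p,yaw); manip.servo_line([*p,.04+D],vel=.2); manip.servo_line([*p,z+D],vel=.05)
23:    manip.servo_line([*p,.13+D],vel=.2); print("t",round(manip.current_clock(),1))
0.04337059949831639 15.000033737160265
0.04316784535104045 17.0833
```

View pics/w4.png

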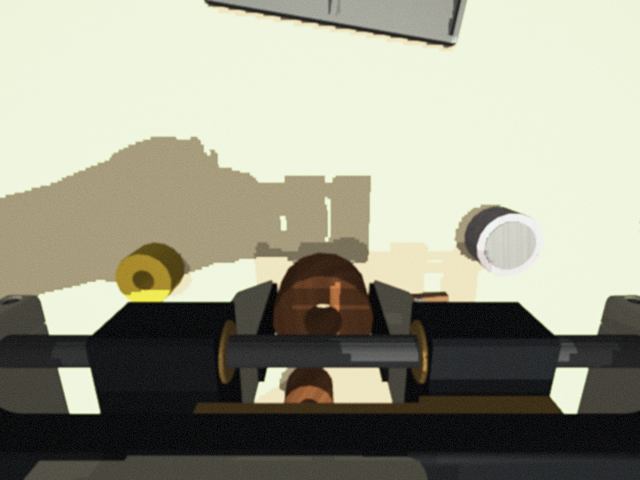

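Ring A is held (gap 43 mm). I'll place it, then continue with the others, checking gap and force at each step.

Run:
```python
from plan import *
place(loc(OB,OY,-42,0),OY+90,.015)
pick((.627,.0025),121.8,.012,25)
if .007<manip.current_finger_gap()<.02:
    print("yaw",np.degrees(R.from_quat(manip.current_tcp_rot()).as_euler('zyx'))[0])
    place(loc(OB,OY,42,0),OY+90,.017)
cv2.imwrite("pics/t2.png",viewer.get_image("top")[:,:,::-1])
```

```text
F [-0.1 -0.2 -0.2]
t 20.9
gap 0.01 0.0099 t 25.7
yaw 148.19582659735966
F [-0.6  0.1 -1.3]
t 30.2
```

Run:
```python
from plan import *
pick((.615,.1345),90,.010,25)
if .045<manip.current_finger_gap()<.055: place(loc(SQ,SY,-46,-33),SY+90,.015)
else: raise SystemExit("tin missed")
pick((.464,-.0133),0,.010,15)
if .04<manip.current_finger_gap()<.048: place(loc(SQ,SY,46,-33),SY+90,.015)
else: raise SystemExit("ring missed")
manip.move_pose([.45,.15,.25],down(np.pi/2))
im=viewer.get_image("top"); cv2.imwrite("pics/t3.png",im[:,:,::-1])
v=cv2.convertScaleAbs(im[190:390,140:560,::-1],alpha=1.6); cv2.imwrite("pics/t3c.png",cv2.resize(v,(798,380),interpolation=cv2.INTER_CUBIC))
```

```text
gap 0.0489 0.0488 t 34.0
F [-0.3 -1.1 -0.9]
t 38.7
gap 0.0438 0.0437 t 43.0
F [-0.2 -0.  -0.1]
t 47.1
```

View pics/t3c.png

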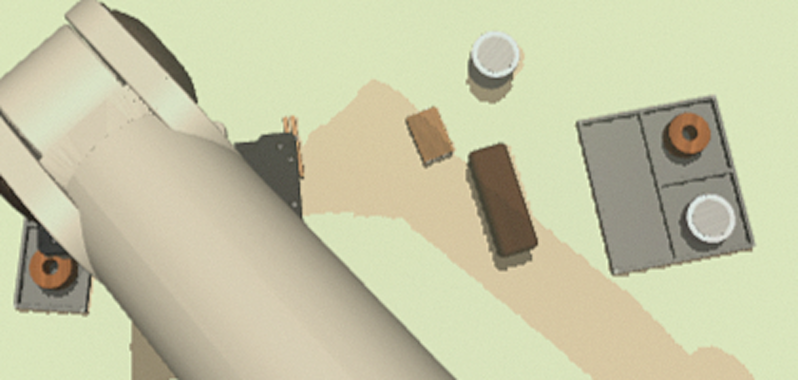

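Crop: the tin at (711,218) and ring at (689,133) sit in the small pockets, and ring A at (50,268) is in the oblong tray. The brush hasn't moved. Brush next, then the final look.

Run:
```python
from plan import *
pick((.469,-.135),101.5,.021,30)
if .034<manip.current_finger_gap()<.044: place(loc(SQ,SY,0,40),SY+90,.026)
else: raise SystemExit("brush missed")
manip.movej([-0.958,0.501,-0.427,1.55,0.221,1.138,-0.21]); print(manip.current_clock())
im=viewer.get_image("top"); cv2.imwrite("pics/t4.png",im[:,:,::-1])
im=cv2.convertScaleAbs(im[:,:,::-1],alpha=1.6)
z=lambda a:cv2.resize(a,None,fx=4,fy=4,interpolation=cv2.INTER_CUBIC)
L=z(im[245:365,140:205]); Rr=z(im[230:345,440:545]); T=cv2.resize(im[130:260,230:420],(640,438))[:110]
o=np.zeros((480,680,3),np.uint8); o[:480,:260]=L; o[:460,260:680]=Rr
T=cv2.resize(im[130:250,230:420],(190,120)); o=np.vstack([o,np.pad(T,((0,0),(0,490),(0,0)))])
cv2.imwrite("pics/t4c.png",o)
```

```text
gap 0.0396 0.0399 t 53.2
F [ 0.4  0.4 -1.1]
t 56.5
59.6667
```

View pics/t4c.png

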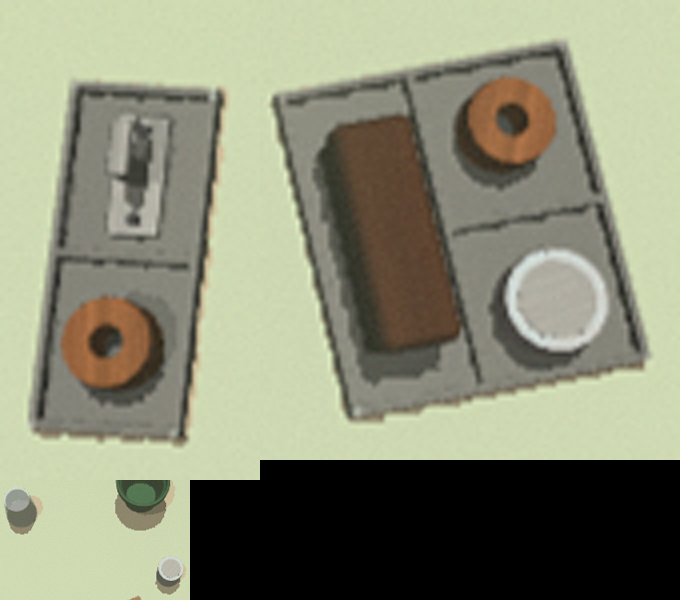

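All five pieces sit in their pockets. The tumbler and tall tin look unmoved, at (247,149) and (400,218). I'll check positions in the tray frames, then hand in.

Run:
```python
from plan import *
c=viewer.get_calibration("top")
ok=True
def chk(n,cr,ox,oy,off,z,T,Y,lim):
    global ok
    w=px2w(c,[ox+(cr[0]-off)/4,oy+cr[1]/4],z)[0,:2]-np.array(T)
    l=R.from_euler('z',-Y,degrees=True).as_matrix()[:2,:2]@w*1000; print(n,l.round(1))
    ok&=lim[0]<l[0]<lim[1] and lim[2]<l[1]<lim[3]
chk("tin",(556,300),440,230,260,.032,SQ,SY,(-58,-22,-50,-14))
chk("ring",(512,120),440,230,260,.034,SQ,SY,(22,58,-50,-14))
chk("brush",(397,233),440,230,260,.052,SQ,SY,(-24,24,26,54))
chk("ringA",(106,342),140,245,0,.034,OB,OY,(-70,-14,-22,22))
chk("hook",(139,177),140,245,0,.009,OB,OY,(14,70,-22,22))
if ok: print(manip.hand_in())
```

```text
tin [-45.7 -31.7]
ring [ 44.2 -31.9]
brush [-1.8 41.3]
ringA [-43.3  -0.1]
hook [40.5 -0.2]
the job is handed in; nothing more can be done
None
```

Both kits are made up and handed in at about 60 s of the 112 s allowed: all five items measured within their pockets' limits in the last top-camera picture, and the tall tin and tumbler look unmoved there, but the hand-in call returned no verdict.

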